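# Unlock the ball dish and turn its lip to the jar

## Robot

A 7-joint arm with a two-finger parallel gripper is mounted at the origin on a cart in front of the work surface, level with it; the furniture and walls round the work are solid. World frame = base frame: x ahead of the robot, y to its left, z up, the work surface at z = 0. Lengths are in m, angles in rad, forces in N, time in s.
With the tool pointing down it reaches from about 0.425 to 0.875 m from the base axis. Payload 9.9 kg.
Tool frame: the origin (TCP) lies midway between the tips of the shut fingers; the grasp point (between the pads) lies 19 mm behind it (arm.grip_point_offset is the distance from the TCP to the grasp point, in m); z points along the fingers, y is the line along which they close (so a half turn about z gives the same grasp; the last joint's range is limited). The gripper opens to 85 mm and grips with 20 to 120 N. Pads are 22 mm wide; open, the fingers measure 114 mm over their backs; the gripper's body (76 mm by 85 mm) begins 54 mm behind the grasp point. The pads swing forward as they close: fully open they stand 13 mm farther back than shut.
Start: joints at [1.211, 0.576, 0.025, 1.437, -0.015, 1.129, -0.057], TCP at [0.184, -0.649, 0.231] pointing down, gripper open.
Joint ranges: [-2.76, 2.76], [-0.34, 2.15], [-1.52, 1.57], [0.19, 2.46], [-1.09, 4.23], [0.17, 1.99], [-2.82, 2.82]. Speed limits (rad/s): [2.22, 2.22, 3.01, 3.01, 3.14, 3.14, 3.14].

## Interface

Orientations are given as a rotation vector (axis times angle).
In Python, from cell import arm gives the robot as it stands. Calls block until the motion is done:
- arm.move_pose(position, orientation): joint-space move of the TCP to a pose.
- arm.servo_line(position, orientation=None, rate=0.15): straight line of the TCP; orientation=None keeps the orientation; rate is the mean speed in m/s.
- arm.movej(angles): joint-space move.
- arm.move_gripper(opening): finger opening in m; the grip force is fixed at half the most; returns when the fingers have stopped.
- arm.hold(seconds).
- arm.inverse_kinematics(position, orientation): joint angles nearest the present ones, or None.
- arm.read_state(): the state.
- arm.read_camera(name): name is "scene" or "side" or "wrist"; returns a dict with "image" (420x560x3 uint8, red, green, blue), "depth" (420x560 float32, m along the optical axis (not along the pixel's ray), 0 where there is no reading), "camera_matrix" (3x3 intrinsics, pixels), "rvec" (rotation vector, rad) and "tvec" (3), from world to camera coordinates, as OpenCV has them. Camera axes: x right, y down, z forward; pixel columns grow to the right and rows downward; lengths in m; the calibration is good to about 2 mm. A picture is of the moment at which its call begins.
A pose or a line that the arm cannot do raises arm.IKError and nothing moves.
- arm.hand_in(): hands the job in; it is judged then, once.
The state is a dict: "time": time; "joint_positions": joint angles; "joint_vel": joint speeds; "effort": joint torques, N m; "tcp_pos": TCP position; "tool_rot": TCP orientation; "wrist_force": force on the tool from outside, world axes, zero at the start; "ft_torque": the same for the moment, N m; "finger_gap": finger opening in m; "grip_force": force on a finger pad.
Only numpy, scipy, OpenCV 4.12 (cv2) and the standard library are available. Lean on these libraries where they do the work, as an engineer would, in place of code of your own. Each camera call takes 0.05 s, during which the arm holds its last target. There are 200 camera calls.

## Task

The shallow dish with the loose steel ball is locked in its cradle: set the slotted key from its stand on the wing screw, turn the screw a quarter turn anticlockwise seen from above so that its tab clears the dish, with the key and not the fingers, and leave the key standing on it. Then lift the dish by its grip post straight up about 12 cm and, keeping it level with the ball always in its middle and untouched, turn it about a quarter turn so that its pouring lip points at the open white jar. Finish still holding it there above the cradle, level and still, with jar, bottle and small beaker left where they stand.

Things in the scene. Friction and masses are not known exactly. Their poses are not given: they have to be found in the camera images.
- cradle_seat (a point): Fixed cradle: grey plate 216 x 130 x 12 mm with a low round collar (88 mm outside, 70 mm inside, 7 mm high) in which the dish's foot stands. This point is the collar's centre on the plate's top, 12 mm above the bench. Its +x axis points to the screw, whose axis is 100 mm away; along it the plate runs from -80 to 136 mm. z up.
- screw (a joint): Turn of the captive screw about its vertical axis, rad. About 0 (start -0.2 to 0.2): its tab points to the dish and lies 2 mm above the rim, so that the dish cannot be lifted. Grows anticlockwise seen from above; range -0.3 to 1.9; at about 1.57 the tab is square to that and well clear. Stiff (about 0.05 N m), stays where it is left; it cannot rise.
- screw_head (a point): On the screw's axis, on top of its 36 mm round head, 49 mm above the bench. From the head stands a wing 24 mm long, 6 mm thick and 12 mm high (the top 4 mm are thinned to 3 mm); the wing lies along this frame's x axis, and the tab (16 mm wide, 56 mm long from the axis) points along its -x axis. Turns with the screw. z up.
- key_grip (a point): Key, 96 mm tall, 120 g, upright in its stand. This point is on its axis in the black grip (30 mm along x, 14 mm thick along y, 42 mm high), 78 mm above the foot, 18 mm below the top. Under the grip a 12 mm shaft, then a steel foot 28 (x) by 24 mm with a slot along x, open below, 10 mm wide, 14 mm deep: it fits over the screw's wing either way round until the foot rests on the screw's head.
- key_foot (a point): The same key: centre of the foot's underside, on the axis. At the start it stands in an open pocket (3 mm play each side, floor 9.5 mm and walls 23.5 mm above the bench) of a small grey stand.
- dish_grip (a point): Dish, 124 mm across, 220 g, on a 64 mm foot. Two wires from its +y and -y rim carry a black grip post on its axis: 30 mm along x, 14 mm thick along y, from 77 to 125 mm above the underside (wires end at 83 mm). This point is on the axis 106 mm above the underside. The pouring lip, an open trough 26 mm wide on the rim, its end 77 mm from the axis, points along -x, at first away from the screw.
- dish_middle (a point): The same dish: on its axis 22.5 mm above its underside, where the ball's centre is when the ball lies in the middle. The floor is flat for about 11 mm round the axis, then rises at about 10 degrees to a steep rim, whose top is 27 mm above the underside.
- ball_center (a point): Centre of the loose steel ball, 25 mm in diameter, 60 g, lying in the middle of the dish; it rolls easily.
- jar_center (a point): Open white wide-mouthed jar, 69 mm across, 134 mm tall, standing 165 to 185 mm to one side or the other of the cradle's seat; this point is on its axis 67 mm up.
- bottle_center (a point): Bystander: closed amber reagent bottle, 53 mm across, 141 mm tall, on the side of the cradle opposite to the jar; 70 mm up on its axis.
- beaker_center (a point): Bystander: small clear beaker, 61 mm across, 70 mm tall, on the side of the bench opposite to the key stand; 35 mm up on its axis.
Things that resemble listed ones, but are neither listed nor needed, are in the scene too. What is shaped like the part that bears dish_grip but blue or green is not meant. Of the things shaped like the part that bears key_grip, the bare steel one is meant.

How it is judged:
By the outcome, as a careful person would: the job done as asked, in the order asked, and still so for the second after the job is handed in, while the arm keeps its last pose, push and grip.
It also fails if it takes over 61 s, if anything falls off the work surface, if the arm or the gripper's body presses on something with over 40 N, if the wrist force passes 120 N, or if a joint passes its speed limit or range.

## Working session

There is one attempt and no reset: what is moved stays moved. The work goes in short steps, each a Python script; the robot and the scene stay as the last script left them, time stands still between calls to the robot, and variables do not carry over. Pictures are saved under pics/ and viewed, at most 11 in all, crops included, and the job is handed in when it is done.

```bash
ls; mkdir -p pics; cat > h.py <<'E'
import numpy as np, cv2
from cell import arm
from scipy.spatial.transform import Rotation as R
def cam(n):
    c=arm.read_camera(n); c['R']=cv2.Rodrigues(np.array(c['rvec'],float))[0]; c['t']=np.array(c['tvec'],float).ravel(); c['K']=np.array(c['camera_matrix']); return c
def cloud(c):
    d=c['depth']; v,u=np.indices(d.shape); K=c['K']
    P=np.stack([(u-K[0,2])/K[0,0]*d,(v-K[1,2])/K[1,1]*d,d],-1)
    W=(P-c['t'])@c['R']; W[d<=0]=np.nan; return W
def ray(c,u,v,z):
    r=c['R'].T@np.linalg.inv(c['K'])@np.array([u,v,1.]); o=-c['R'].T@c['t']; return o+r*(z-o[2])/r[2]
def proj(c,p):
    q=c['K']@(c['R']@np.array(p)+c['t']); return q[:2]/q[2]
def save(c,n): cv2.imwrite('pics/'+n+'.png',c['image'][:,:,::-1])
def down(yaw): # tool z down; tool x at yaw; 
    return (R.from_euler('z',yaw)*R.from_euler('x',np.pi)).as_rotvec()
E
python3 - <<'E'
from h import *
for n in ['scene','side']:
    c=cam(n); save(c,n); np.savez(n+'.npz',**c); print(n,-c['R'].T@c['t'],c['K'][0,0])
s=arm.read_state(); print(s['tool_rot'],s['time'],s['tcp_pos'],s['wrist_force'],R.from_rotvec(s['tool_rot']).as_matrix())
E
```

```text
pics
scene [0.23248576 0.54437813 0.83256291] 411.67248328321404
side [0.13743368 0.81853669 0.63586941] 468.19891700694865
[-3.11033452e+00 -4.31721206e-01  4.47646179e-04] 0.1 [ 0.18371664 -0.64911544  0.23052525] [ 0.25893918 -0.03415369  1.0809035 ] [[ 9.62196219e-01  2.72356760e-01 -4.80259614e-04]
 [ 2.72357171e-01 -9.62195224e-01  1.38625615e-03]
 [-8.45472719e-05 -1.46465258e-03 -9.99998924e-01]]
```

View pics/scene.png

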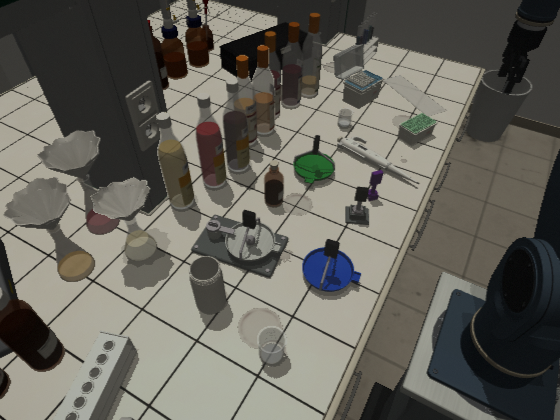

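View pics/side.png

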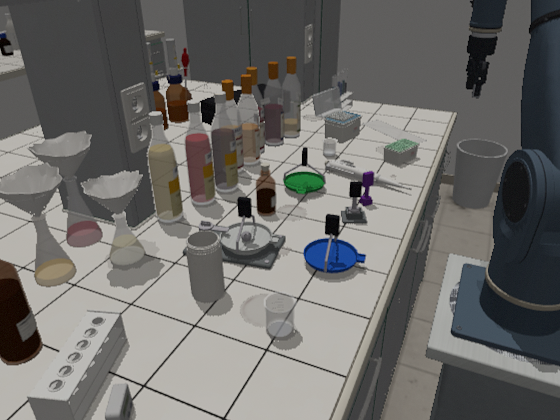

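The scene view shows the cradle and dish at (250,240), the screw at (213,230), the jar at (208,285), the bottle at (274,187), the steel key at (357,205) next to the purple decoy, and the beaker at (271,345). The side view agrees with this.

```bash
cat > m.py <<'E'
from h import *
import sys
def load(n): return dict(np.load(n+'.npz'))
for n,px in [('scene',dict(dishtop=(250,213),plate=(262,266),keytop=(361,188),stand=(349,218),jar=(206,262),bottle=(273,168),beaker=(271,332),screw=(213,226))),('side',dict(dishtop=(245,200),keytop=(355,184),jar=(205,238),bottle=(265,172),screw=(206,232)))]:
    c=load(n); W=cloud(c)
    print(n,{k:np.round(W[v-2:v+3,u-2:u+3].reshape(-1,3)[12],3).tolist() for k,(u,v) in px.items()})
    hsv=cv2.cvtColor(c['image'],cv2.COLOR_RGB2HSV)
    # points by height around dish, key
    D=W[px['dishtop'][1],px['dishtop'][0]]; Kp=W[px['keytop'][1],px['keytop'][0]]
    for nm,C,r,lo,hi in [('dishgrip',D,.03,.105,.15),('key grip',Kp,.03,.07,.12),('keystand',Kp,.06,.018,.03),('plate',D,.2,.009,.0145)]:
        m=(np.hypot(W[...,0]-C[0],W[...,1]-C[1])<r)&(W[...,2]>lo)&(W[...,2]<hi)
        P=W[m].astype(np.float32)
        if len(P)<5: print(nm,len(P)); continue
        (cx,cy),(w,h),a=cv2.minAreaRect(P[:,:2]*1000)
        print(nm,len(P),'rect',np.round([cx,cy,w,h,a],1),'mean',P.mean(0).round(4),'zmax',P[:,2].max().round(4))
E
python3 m.py
python3 - <<'E'
import cv2
a=cv2.imread('pics/scene.png')[180:310,180:300]; b=cv2.imread('pics/side.png')[180:310,175:295]
cv2.imwrite('pics/crop1.png',cv2.resize(cv2.hconcat([a,b]),(800,433),interpolation=cv2.INTER_CUBIC))
E
```

```text
scene {'dishtop': [0.588, 0.018, 0.136], 'plate': [0.534, 0.058, 0.014], 'keytop': [0.405, -0.218, 0.105], 'stand': [0.413, -0.196, 0.008], 'jar': [0.606, 0.168, 0.113], 'bottle': [0.622, -0.148, 0.13], 'beaker': [0.423, 0.209, 0.047], 'screw': [0.688, 0.036, 0.05]}
dishgrip 169 rect [591.5  20.9  29.8  15.   13.9] mean [0.5898 0.023  0.1254] zmax 0.1391
key grip 157 rect [ 401.5 -218.3   29.9   19.    18.1] mean [ 0.4007 -0.2143  0.0917] zmax 0.1079
keystand 141 rect [ 400.8 -219.7   41.1   41.3   22.6] mean [ 0.4001 -0.2149  0.0239] zmax 0.0299
plate 1837 rect [572.8  12.5 309.7 305.7  50.6] mean [0.5827 0.0352 0.0117] zmax 0.0145
side {'dishtop': [0.585, 0.024, 0.136], 'keytop': [0.4, -0.212, 0.103], 'jar': [0.601, 0.166, 0.117], 'bottle': [0.62, -0.149, 0.122], 'screw': [0.601, 0.161, 0.128]}
dishgrip 198 rect [589.5  20.6  30.9  20.1   4.5] mean [0.5882 0.0224 0.1231] zmax 0.1385
key grip 166 rect [ 398.7 -216.8   30.2   17.2   31.8] mean [ 0.399  -0.215   0.0894] zmax 0.1067
keystand 115 rect [ 399.6 -219.8   41.1   39.    21.9] mean [ 0.3983 -0.2146  0.0235] zmax 0.0299
plate 1133 rect [574.4  11.2 337.6 309.7  43.5] mean [0.5273 0.0321 0.0115] zmax 0.0145
```

View pics/crop1.png

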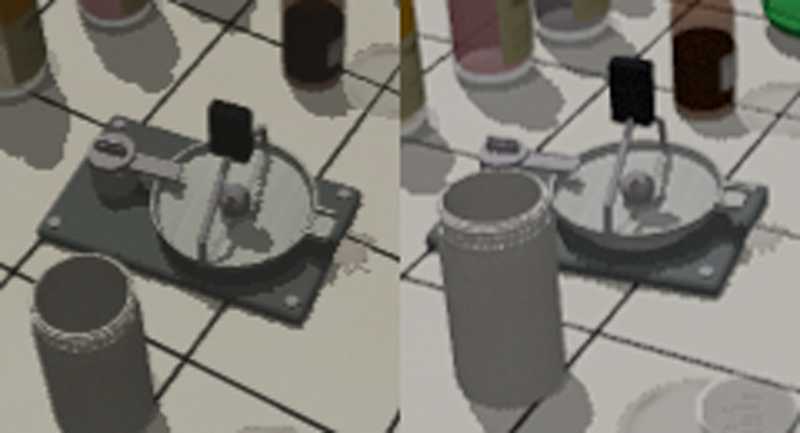

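The crop shows the tab (left, toward the dish), the lip on the opposite (right) side, and the ball in the middle. I'll go above the key and look from close by.

```bash
python3 - <<'E'
from h import *
arm.move_pose([.400,-.218,.26],down(.37))
c=cam('wrist'); save(c,'w1'); np.savez('w1.npz',**c)
s=arm.read_state(); print(s['time'],s['joint_positions'],s['tcp_pos'])
print('cam',-c['R'].T@c['t'])
W=cloud(c)
for lo,hi in [(.085,.125),(.02,.028)]:
    m=(np.hypot(W[...,0]-.4,W[...,1]+.218)<.04)&(W[...,2]>lo)&(W[...,2]<hi); P=W[m].astype(np.float32)
    print(len(P)); 
    if len(P)>5: print(cv2.minAreaRect(P[:,:2]*1000),P[:,2].max())
E
```

```text
1.9083 [ 0.52575251  0.22423692 -0.15881252  1.93803831  0.0425336   0.98256448
 -0.85528638] [ 0.39988079 -0.21904601  0.25987495]
cam [ 0.47834548 -0.18875578  0.40270061]
452
((400.58837890625, -221.03314208984375), (29.19402503967285, 13.13611125946045), 20.973400115966797) 0.107773215
396
((399.3996887207031, -221.87820434570312), (41.979312896728516, 37.8517951965332), 23.363384246826172) 0.027804572
```

View pics/w1.png

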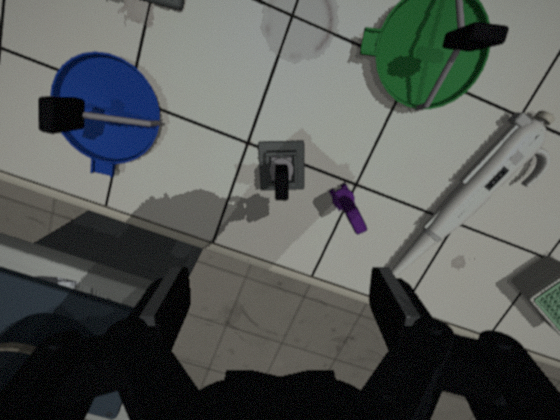

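The wrist view shows the steel key at (281,180). The purple decoy at (348,208) is about 60 mm to the side, so I'll descend with the fingers only partly open.

```bash
python3 - <<'E'
from h import *
y=np.radians(21.5)
arm.move_gripper(.045)
arm.servo_line([.4005,-.2208,.13],down(y),.2)
arm.servo_line([.4005,-.2208,.0685],down(y),.08)
print(arm.read_state()['tcp_pos'])
arm.move_gripper(0.0)
s=arm.read_state(); print(s['time'],s['finger_gap'],s['grip_force'],s['tcp_pos'],s['wrist_force'])
arm.servo_line([.4005,-.2208,.24],down(y),.15)
arm.move_pose([.60,-.03,.28],down(.17))
s=arm.read_state(); print(s['time'],s['finger_gap'],s['tcp_pos'],s['joint_positions'])
c=cam('wrist'); save(c,'w2'); np.savez('w2.npz',**c)
for n in ['scene','side']: 
    c=cam(n); np.savez(n+'2.npz',**c)
E
```

```text
[ 0.40074886 -0.22091944  0.06885596]
4.475 0.013279351261104789 58.586812019348145 [ 0.40074878 -0.22092484  0.06898608] [-0.68012744 -0.20720472  5.72484743]
6.85 0.013425674050324583 [ 0.59923953 -0.03168631  0.27940567] [ 0.11427787  0.42987526 -0.21491961  1.5648394   0.09828467  1.15892283
 -1.52321533]
```

View pics/w2.png

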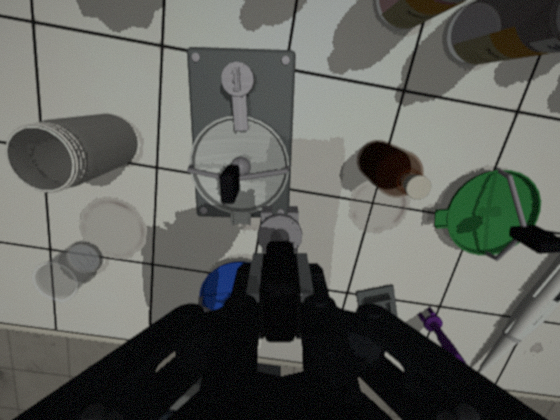

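The wrist view shows the screw head at (237,78), its tab pointing down to the dish, the dish post at (230,183), the ball at (238,165), the jar at left (45,160), the bottle at (390,165), and the held key's foot at (280,232). Next I'll measure all of these.

```bash
cat > m2.py <<'E'
from h import *
c=dict(np.load('w2.npz')); W=cloud(c); X,Y,Z=W[...,0],W[...,1],W[...,2]
def rect(nm,C,r,lo,hi):
    m=(np.hypot(X-C[0],Y-C[1])<r)&(Z>lo)&(Z<hi); P=W[m].astype(np.float32)
    if len(P)<5: print(nm,len(P)); return P
    (cx,cy),(w,h),a=cv2.minAreaRect(P[:,:2]*1000)
    (ex,ey),er=cv2.minEnclosingCircle(P[:,:2]*1000)
    print(nm,len(P),np.round([cx,cy,w,h,a],1),'circ',np.round([ex,ey,er],1),'z',np.percentile(P[:,2],[5,50,95]).round(4)); return P
g=rect('dishpost',(.59,.021),.03,.115,.15)
rect('head',(.69,.037),.026,.044,.053)
rect('wing',(.69,.037),.026,.054,.07)
# tab: between 24 and 52 mm from head
P=rect('tab',(.648,.030),.018,.036,.048)
rect('rim',(.59,.02),.085,.030,.043)
rect('jar',(.60,.19),.06,.12,.15)
rect('bottle',(.62,-.15),.06,.12,.16)
# plate by colour on bench plane
hsv=cv2.cvtColor(c['image'],cv2.COLOR_RGB2HSV)
m=(np.abs(X-.60)<.16)&(np.abs(Y-.02)<.12)&(Z>.006)&(Z<.018); m=m.astype(np.uint8)
m=cv2.morphologyEx(m,cv2.MORPH_OPEN,np.ones((3,3),np.uint8))
n,l,st,_=cv2.connectedComponentsWithStats(m); i=1+st[1:,4].argmax()
P=W[l==i].astype(np.float32); (cx,cy),(w,h),a=cv2.minAreaRect(P[:,:2]*1000); print('plate',np.round([cx,cy,w,h,a],1))
# ray: head circle and key foot
for u,v,z in [(237,78,.049),(240,112,.041)]: print(ray(c,u,v,z).round(4))
# tall stuff near screw
m=(np.hypot(X-.69,Y-.04)<.2)&(Z>.15)&(X>.7); print('tall',m.sum(), W[m].min(0) if m.any() else '')
for n in ['scene2','side2']:
    d=dict(np.load(n+'.npz')); V=cloud(d); m=(np.hypot(V[...,0]-.69,V[...,1]-.04)<.2)&(V[...,2]>.15)&(V[...,0]>.74)
    print(n,m.sum(), (V[m].min(0),V[m].max(0)) if m.any() else '')
img=c['image'][40:220,180:310]; cv2.imwrite('pics/w2c.png',cv2.resize(img[:,:,::-1],None,fx=3.3,fy=3.3,interpolation=cv2.INTER_CUBIC))
E
python3 m2.py
```

```text
dishpost 570 [591.5  17.3  29.2  14.3   9.4] circ [591.4  17.4  15.4] z [0.1193 0.1365 0.138 ]
head 819 [688.7  29.4  40.4  35.2  36.7] circ [686.3  30.5  21.7] z [0.0453 0.0491 0.0506]
wing 143 [690.5  31.   23.1   6.2  10.8] circ [690.5  30.8  11.8] z [0.0561 0.0584 0.0619]
tab 399 [650.7  27.3  31.8  28.6  71.8] circ [648.3  29.7  17.7] z [0.0391 0.0451 0.0465]
rim 1985 [589.7  16.3 125.4 122.6  52.2] circ [591.1  18.1  78.1] z [0.0302 0.0371 0.041 ]
jar 2005 [590.2 189.2  64.5  64.2   8.1] circ [589.8 190.   33.5] z [0.1209 0.1304 0.1344]
bottle 784 [ 623.7 -157.    25.7   25.    10.2] circ [ 624.1 -157.8   13.5] z [0.121  0.1405 0.1423]
plate [662.6  27.2 128.2 130.1   7.9]
[0.6915 0.0309 0.049 ]
[0.6559 0.024  0.041 ]
tall 0 
scene2 3141 (array([ 0.77355859, -0.1399538 ,  0.15000506]), array([0.88995247, 0.20312183, 0.54140087]))
side2 3570 (array([ 0.76992771, -0.14044249,  0.15005999]), array([0.88994476, 0.20465477, 0.52942034]))
```

View pics/w2c.png

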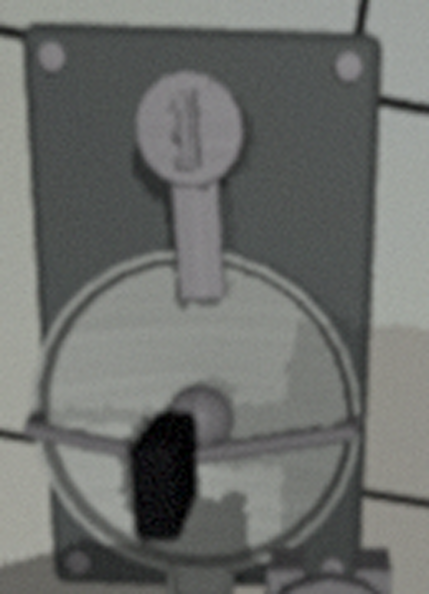

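```bash
cat >> h.py <<'E'
def fine(p,o,n=2):
    """re-command with the residual until the measured TCP is at p"""
    p=np.array(p,float); q=p.copy()
    for _ in range(n):
        arm.servo_line(q.tolist(),o,.1); arm.hold(.25)
        e=p-arm.read_state()['tcp_pos']; q=q+e
    return q,e
E
python3 - <<'E'
from h import *
c=dict(np.load('w2.npz')); W=cloud(c); 
m=(np.hypot(W[...,0]-.5992,W[...,1]+.0317)<.03)&(W[...,2]>.215)&(W[...,2]<.238); P=W[m].astype(np.float32); print(len(P),cv2.minAreaRect(P[:,:2]*1000),P.mean(0),[W[m][:,2].min(),W[m][:,2].max()])
y=np.radians(10.9)-np.pi
for yy in (y,y+np.pi/2,np.radians(108)-np.pi): print(arm.inverse_kinematics([.6905,.031,.109],down(yy)))
arm.move_pose([.6905,.031,.25],down(y))
q,e=fine([.6905,.031,.145],down(y))
s=arm.read_state(); print(s['time'],s['joint_positions'],s['tcp_pos'],e,(R.from_rotvec(s['tool_rot'])*R.from_rotvec(down(y)).inv()).as_rotvec(),s['wrist_force'])
ims=[]
for n in ['scene','side','wrist']:
    c=cam(n); np.savez(n+'3.npz',**c); im=c['image'][:,:,::-1]
    u,v=proj(c,[.6905,.031,.07]).astype(int); u=min(max(u,50),510);v=min(max(v,50),370); ims.append(cv2.resize(im[v-50:v+50,u-50:u+50],(266,266),interpolation=cv2.INTER_CUBIC)); print(n,u,v)
cv2.imwrite('pics/pre.png',cv2.hconcat(ims))
E
```

```text
363 ((598.5973510742188, -31.640398025512695), (29.05272674560547, 28.20387077331543), 9.389080047607422) [ 0.6096715  -0.03005395  0.23122899] [np.float64(0.22012417577784463), np.float64(0.23796234259426677)]
[ 0.48971563  1.02244997 -1.29614211  1.50423178  0.99304774  1.37324864
  0.88310274]
[-0.47454703  0.81655528  0.68803794  1.54483213 -0.58474613  0.99438307
 -2.56696547]
[-0.47454703  0.81655528  0.68803794  1.54483213 -0.58474613  0.99438307
 -2.44304709]
11.125 [ 0.47525141  0.94866488 -1.24338168  1.47082259  0.903749    1.36754367
  0.94220326] [0.6903621  0.03094085 0.14455765] [1.37896623e-04 5.91523693e-05 4.42353084e-04] [-2.10135670e-05  9.78049455e-07 -1.71295903e-05] [-0.27795495  0.3924918  -1.01404758]
scene 212 218
side 205 217
wrist 279 216
```

View pics/pre.png

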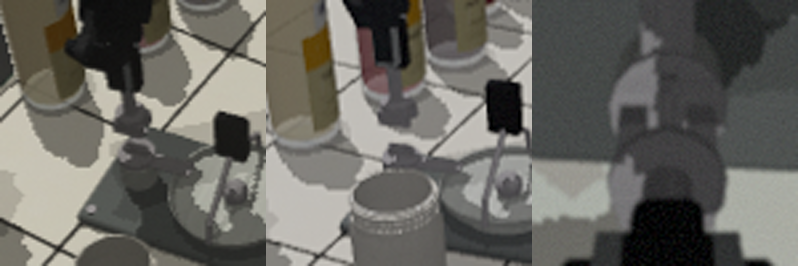

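Scene, side and wrist crops show the key foot centred directly above the wing, so I'll insert it.

```bash
python3 - <<'E'
from h import *
y=np.radians(10.9)-np.pi
arm.servo_line([.6906,.0311,.125],down(y),.06)
arm.servo_line([.6906,.0311,.1095],down(y),.04); arm.hold(.2)
s=arm.read_state(); print(s['time'],s['tcp_pos'],s['wrist_force'],s['ft_torque'],s['finger_gap'])
if abs(s['wrist_force'][2])<15 and s['tcp_pos'][2]<.111:
    for d in range(20,101,10):
        arm.servo_line([.6906,.0311,.1095],down(np.radians(d)-np.pi),.05)
        s=arm.read_state(); print(d,s['time'],s['tcp_pos'].round(4) if hasattr(s['tcp_pos'],'round') else s['tcp_pos'],np.round(s['wrist_force'],1),np.round(s['ft_torque'],3))
E
```

```text
12.4917 [0.69058522 0.0310407  0.10946657] [ 0.62337657  0.37432711 -1.03117769] [ 0.03808531 -0.01762398 -0.0341084 ] 0.013154782189218662
20 12.8 [0.6906 0.0311 0.1094] [ 0.9 -0.4 -0.5] [-0.012 -0.038  0.039]
30 13.125 [0.6906 0.0311 0.1095] [-0.5  0.4 -0. ] [ 0.14   0.007 -0.033]
40 13.45 [0.6906 0.0311 0.1095] [ 0.5  1.  -0.6] [ 0.068 -0.005 -0.065]
50 13.775 [0.6906 0.0311 0.1095] [ 0.  -0.2 -1.7] [-0.006 -0.093 -0.014]
60 14.1 [0.6907 0.031  0.1095] [ 0.2  0.1 -0.5] [-0.017 -0.181 -0.061]
70 14.425 [0.6907 0.031  0.1095] [ 0.5 -0.3 -0.6] [-0.028 -0.267 -0.016]
80 14.75 [0.6907 0.0311 0.1096] [ 1.7  0.4 -1.1] [-0.083 -0.354 -0.023]
90 15.075 [0.6907 0.0311 0.1096] [ 1.6 -0.5 -0.7] [-0.191 -0.525 -0.05 ]
100 15.4 [0.6907 0.031  0.1096] [ 1.9 -0.5 -0.9] [-0.255 -0.55  -0.082]
```

```bash
python3 - <<'E'
from h import *
arm.servo_line([.6906,.0311,.1095],down(np.radians(107)-np.pi),.05); arm.hold(.1)
s=arm.read_state(); print(s['time'],np.round(s['wrist_force'],1),np.round(s['ft_torque'],3),s['joint_positions'])
ims=[]
for n in ['scene','side']:
    c=cam(n); np.savez(n+'4.npz',**c); im=c['image'][:,:,::-1]
    u,v=proj(c,[.67,.03,.07]).astype(int); ims.append(cv2.resize(im[v-50:v+50,u-60:u+60],(400,333),interpolation=cv2.INTER_CUBIC)); print(n,u,v)
    W=cloud(c); r=np.hypot(W[...,0]-.6905,W[...,1]-.031); m=(r>.025)&(r<.054)&(W[...,2]>.037)&(W[...,2]<.050)
    m&=W[...,0]>.655
    P=W[m]; print(len(P),np.degrees(np.arctan2(P[:,1].mean()-.031,P[:,0].mean()-.6905)) if len(P) else '')
cv2.imwrite('pics/turn.png',cv2.hconcat(ims))
E
```

```text
15.775 [ 2.  -0.4 -1. ] [-0.183 -0.816 -0.075] [ 0.51763597  1.10855416 -1.45092342  1.50238906  1.1002754   1.49427999
  2.4949498 ]
scene 219 221
49 -82.50052092215243
side 212 218
34 -86.20121062578183
```

View pics/turn.png

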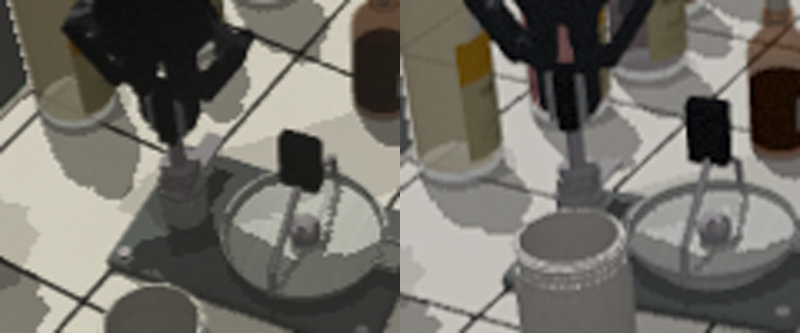

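The tab now points away at about -84° and is clear of the dish (screw at roughly 88–90°), and the key sits on the head. Next: ease off the slack, release, go up, and look at the dish post from above.

```bash
python3 - <<'E'
from h import *
arm.servo_line([.6906,.0311,.1095],down(np.radians(102)-np.pi),.05)
arm.move_gripper(.05)
s=arm.read_state(); print(s['time'],np.round(s['wrist_force'],1),np.round(s['ft_torque'],3))
arm.servo_line([.6906,.0311,.22],None,.12)
y=np.radians(187.9-360)
print(arm.inverse_kinematics([.5914,.0173,.099],down(y)))
arm.move_pose([.5914,.0173,.23],down(y)); q,e=fine([.5914,.0173,.23],down(y),1)
s=arm.read_state(); print(s['time'],s['joint_positions'],s['tcp_pos'],e)
c=cam('wrist'); save(c,'w5'); np.savez('w5.npz',**c); W=cloud(c)
def rect(nm,C,r,lo,hi):
    m=(np.hypot(W[...,0]-C[0],W[...,1]-C[1])<r)&(W[...,2]>lo)&(W[...,2]<hi); P=W[m].astype(np.float32)
    if len(P)>5: print(nm,len(P),cv2.minAreaRect(P[:,:2]*1000),np.percentile(P[:,2],95))
rect('post',(.5914,.0173),.03,.115,.15)
rect('posttop',(.5914,.0173),.03,.134,.145)
rect('keytop',(.6905,.031),.03,.135,.155)
for n in ['scene','side']:
    c=cam(n); np.savez(n+'5.npz',**c); W=cloud(c); print(n)
    rect('keygrip',(.6905,.031),.035,.105,.155); rect('foot',(.6905,.031),.03,.052,.068)
    r=np.hypot(W[...,0]-.6905,W[...,1]-.031); m=(r>.025)&(r<.054)&(W[...,2]>.037)&(W[...,2]<.050)&(W[...,0]>.655); P=W[m]; print(len(P),np.degrees(np.arctan2(P[:,1].mean()-.031,P[:,0].mean()-.6905)))
E
```

```text
16.5667 [-0.4 -0.3 -0.3] [-0.052 -0.046  0.013]
[ 0.53823943  0.84005253 -1.13778584  1.79478352  0.86050064  1.10076665
  0.7971616 ]
19.5333 [ 0.59014481  0.70361726 -1.23824205  1.64355925  0.68713544  1.30148439
  0.93849832] [0.59139597 0.01732089 0.22997151] [ 4.02748264e-06 -2.08930988e-05  2.84929356e-05]
post 706 ((590.4303588867188, 17.153581619262695), (29.446922302246094, 13.903387069702148), 8.55462646484375) 0.1380795
posttop 594 ((590.7012329101562, 17.023414611816406), (28.972143173217773, 13.575125694274902), 8.388307571411133) 0.1381207
keytop 637 ((689.3612060546875, 31.14252471923828), (14.521232604980469, 30.01224136352539), 12.702083587646484) 0.14582655
scene
keygrip 164 ((689.9402465820312, 33.468727111816406), (15.099145889282227, 31.39978790283203), 13.237707138061523) 0.14540744
foot 73 ((691.3872680664062, 34.38311004638672), (27.92466926574707, 29.937606811523438), 19.448698043823242) 0.06771837
51 -82.2728881383556
side
keygrip 179 ((688.2664184570312, 33.87068176269531), (15.076953887939453, 32.72901916503906), 11.147753715515137) 0.14498885
foot 91 ((688.4462890625, 34.01763153076172), (26.324167251586914, 32.4379997253418), 13.553346633911133) 0.06780228
30 -87.4859674582639
```

View pics/w5.png

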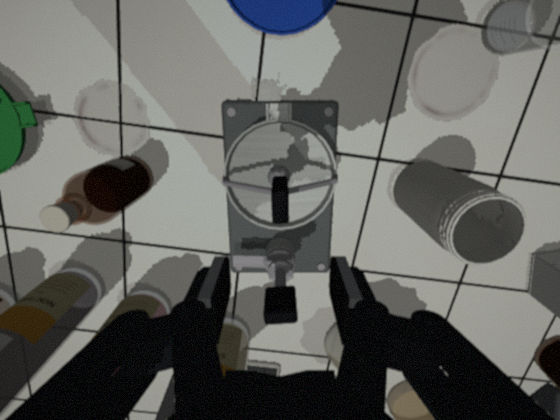

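The post is at (280,200) with the ball in the middle behind it. The key stands on the screw and the tab lies square off to the left, clear of the dish. Now to grasp and lift.

```bash
python3 - <<'E'
from h import *
y=np.radians(188.1-360); o=down(y)
arm.servo_line([.5911,.0171,.15],o,.12)
q,e=fine([.5911,.0171,.1],o,2); print(e)
arm.move_gripper(.02); arm.hold(.1); arm.move_gripper(0.0); arm.hold(.3)
s=arm.read_state(); print(s['time'],s['finger_gap'],s['grip_force'],s['tcp_pos'],np.round(s['wrist_force'],1),np.round(s['ft_torque'],3))
p=q.copy()
p[2]+=.01; arm.servo_line(p.tolist(),o,.02); arm.hold(.2)
s=arm.read_state(); print(s['time'],s['tcp_pos'],np.round(s['wrist_force'],1),np.round(s['ft_torque'],3))
ims=[]
for n in ['scene','side']:
    c=cam(n); im=c['image'][:,:,::-1]
    u,v=proj(c,[.6,.02,.06]).astype(int); ims.append(cv2.resize(im[v-55:v+45,u-70:u+50],(400,333),interpolation=cv2.INTER_CUBIC))
cv2.imwrite('pics/lift.png',cv2.hconcat(ims))
E
```

```text
[0.00026823 0.00012938 0.0005116 ]
22.9167 0.013295702622126735 58.6301189661026 [0.59084019 0.01714131 0.0995366 ] [-0.2  1.6  0.8] [ 0.204 -0.009  0.029]
23.7917 [0.59103647 0.01709003 0.10988376] [-0.4  1.  -2.6] [ 0.008 -0.05  -0.053]
```

View pics/lift.png

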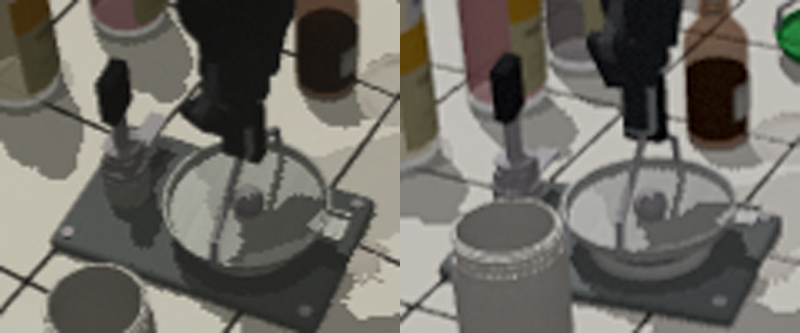

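The dish is clear of the cradle, level, with the ball in its middle and the key still standing. Now lift and turn.

```bash
python3 - <<'E'
from h import *
y0=188.1-360; y1=90.3-360
arm.servo_line([.5911,.0171,.2202],down(np.radians(y0)),.045); arm.hold(.3)
s=arm.read_state(); print(s['time'],s['tcp_pos'])
for d in np.linspace(y0,y1,21)[1:]: arm.servo_line([.5911,.0171,.2202],down(np.radians(d)),.03)
arm.hold(.6)
s=arm.read_state(); print(s['time'],s['tcp_pos'],s['finger_gap'],s['joint_positions'],(R.from_rotvec(s['tool_rot'])*R.from_rotvec(down(np.radians(y1))).inv()).as_rotvec())
ims=[]
for n in ['scene','side']:
    c=cam(n); im=c['image'][:,:,::-1]
    u,v=proj(c,[.6,.06,.12]).astype(int); ims.append(cv2.resize(im[v-75:v+75,u-80:u+80],(400,375),interpolation=cv2.INTER_CUBIC))
    W=cloud(c)
    m=(np.hypot(W[...,0]-.591,W[...,1]-.017)<.09)&(W[...,2]>.125)&(W[...,2]<.17); print(n,m.sum())
    m=(np.hypot(W[...,0]-.59,W[...,1]-.19)<.05)&(W[...,2]>.122)&(W[...,2]<.137); print('jar',cv2.minEnclosingCircle(W[m].astype(np.float32)[:,:2]*1000))
    m=(np.hypot(W[...,0]-.591,W[...,1]-.017)>.066)&(np.hypot(W[...,0]-.591,W[...,1]-.017)<.08)&(W[...,2]>.14)&(W[...,2]<.17)
    if m.sum(): print('lip',W[m].mean(0), m.sum())
cv2.imwrite('pics/fin.png',cv2.hconcat(ims))
E
```

```text
26.7917 [0.59111205 0.0171307  0.22018068]
32.3917 [0.59109906 0.01709025 0.22021563] 0.013618480476057283 [ 0.38580336  0.5485769  -0.78643525  1.66474595  0.4252971   1.10762403
 -0.5158576 ] [ 3.27374694e-06 -1.32941152e-05  1.82189176e-04]
scene 1712
jar ((590.072021484375, 193.05824279785156), 33.082115173339844)
lip [0.59131576 0.08962905 0.15858961] 68
side 1313
jar ((589.7762451171875, 191.76112365722656), 34.151397705078125)
lip [0.58919302 0.08968575 0.15804768] 57
```

View pics/fin.png

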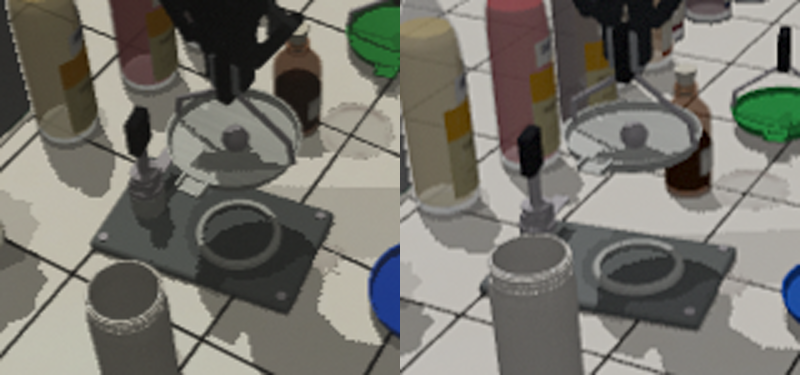

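The dish is held level about 12 cm up, its lip pointing at the jar with the ball in the middle. The key stands on the screw, and the jar and bottle haven't moved.

```bash
python3 -c "
from h import *
arm.hold(.5); print(arm.hand_in())"
```

```text
the job is handed in; nothing more can be done
None
```

The job is handed in at about 33 s of the 61 s allowed: the screw is turned about 90° with the key left standing on it, and the dish is held level about 12 cm above the cradle, ball in the middle and lip pointing at the jar; the beaker was not re-checked after the moves.

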